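Snap the sprung keeper bar over a soil core tube

ROBOT

A 6-joint arm with a two-finger parallel gripper is mounted at the origin on the work surface. World frame = base frame: x ahead of the robot, y to its left, z up, the work surface at z = 0. Lengths are in mm, angles in degrees, forces in N, time in s.
With the tool pointing down it reaches from about 300 to 850 mm from the base axis. Payload 4.2 kg.
Tool frame: the origin (TCP) lies midway between the tips of the shut fingers; the grasp point (between the pads) lies 19 mm behind it; z points along the fingers, y is the line along which they close (so a half turn about z gives the same grasp; the last joint's range is limited). The gripper opens to 91 mm and grips with 3 to 60 N. Pads are 32 mm wide; open, the fingers measure 118 mm over their backs; the gripper's body (76 mm by 178 mm) begins 60 mm behind the grasp point.
Start: joints at [-70.073, 18.312, 89.639, -0, 72.044, -1.146], TCP at [206.753, -536.56, 213.976] pointing down, gripper open.
Joint ranges: [-177.97, 177.97], [-48.28, 115.42], [12.27, 149.76], [-77.06, 257.06], [2.81, 150.46], [-146.56, 146.56]. Speed limits (degrees/s): [147.25, 147.25, 180, 180, 180, 180].

INTERFACE

Orientations are given as [roll, pitch, yaw] about the fixed x, y, z axes, in that order (R = Rz(yaw) Ry(pitch) Rx(roll)).
In Python, from workcell import env gives the robot as it stands.
- The arm moves only by the tool nudge_tcp, called after "Request:" in YAML: its name, and indented under it one key for each argument. Schema: {"type":"object","properties":{"rows":{"type":"object","properties":{"motion":{"type":"array","items":{"type":"array","items":{"type":"number"},"minItems":6,"maxItems":6},"minItems":1,"maxItems":8}},"additionalProperties":false,"required":["motion"]},"jaw":{"type":"number"},"force":{"type":"number"},"only":{"type":"string"},"quiet":{"type":"boolean"},"lines":{"type":"string"}},"required":["rows"],"additionalProperties":false}. rows is an object whose key "motion" holds a list of rows, 1 to 8 of them, each of 6 numbers: dx, dy, dz in mm, then a rotation vector rx, ry, rz in degrees; each row shifts and turns the commanded pose from where the row before left it, along the tool's axes as they then stand; what a row does not reach is not made up. A row lasts 1/10 s, in which the tool goes at most 50 mm and 8.59 degrees, less where a joint would pass 70% of its speed; a pose out of reach is approached as far as the arm can. jaw is the finger opening in mm, set as the call begins (left out keeps the last). The fingers move at their own pace and stop on an object; force is the grip in N (left out, the last holds). Time passes only in rows, so rows that do not move let the fingers close. The tool returns the time, the measured TCP pose, the force, the opening and the grip force at its end. only (a regular expression) keeps the lines of the reply that match it, lines (a string "A,B") keeps lines A to B, and quiet returns only ok. Input that does not fit is refused with a message, and nothing moves.
- env.state(): the state, without advancing time (a new reading comes with each control period).
- env.grab_frame(name): name is "side" or "top"; returns the picture (384x512x3 uint8, blue, green, red); there is no depth.
- env.camera_model(name): a dict with "fx", "fy", "cx", "cy" (pixels), "T" (4x4, takes a point from camera to world coordinates). Camera axes: x right, y up, looking along -z (the intrinsics and any distortion apply to the point x, -y, -z); pixel columns grow to the right and rows downward; lengths in mm; the calibration is good to about 2 mm. A picture is of the moment at which its call begins. camera_model takes no time and is no camera call.
- env.job_done(): hands the job in; it is judged then, once.
The state is a dict: "time_s": time; "qpos": joint angles; "qvel": joint speeds; "effort": joint torques, N m; "ee_pos": TCP position; "ee_rot": TCP orientation; "force": force on the tool from outside, world axes, zero at the start; "torque": the same for the moment, N m; "gripper_width": finger opening in mm; "gripper_force": force on a finger pad.
Only numpy, scipy, OpenCV 4.12 (cv2) and the standard library are available. Lean on these libraries where they do the work, as an engineer would, in place of code of your own. Each camera call takes 0.05 s, during which the arm holds its last target. There are 200 camera calls.

TASK

Lock the steel core tube into its cradle with the short keeper bar, the one with orange ears: pinch its two ears together, lower it across the tube between the two cheeks with the ears up, and let go so that both of its steel pins spring out into the recesses in the cheeks. Leave the long blue-eared bar, the tin and the pestle where they are.

Things in the scene. Friction and masses are not known exactly. Their poses are not given: they have to be found in the camera images.
- keeper: Sprung keeper bar, loose, ears up. Origin: centre of its underside; y along the bar, z up. Dark barrel 24 mm thick, 76 mm long (y), axis at z = 20 mm, on a black foot 46 x 50 mm. Two orange ears, 26 mm wide (x), 6 mm thick (y), z = 28 to 84 mm, outer faces at y = +-34 mm free (68 mm over both), +-15 mm fully pinched (30 mm over both). A steel pin at each end. About 260 g; varies.
- ear_a (a joint): How far the ear and pin on the bar's +y side (one piece) are pushed in: 0 m free, 0.019 m at the hard stop. Spring 4 N when free, rising evenly to 10 N at the stop; a grip of 15 to 25 N holds both ears at their stops. The pin, on the bar's axis, is 14 mm wide (x), 10 mm high; its tip is at y = 64 mm free, 45 mm fully pinched.
- ear_b (a joint): The same for the ear and pin on the bar's -y side.
- cradle: Fixed cradle, 130 mm (x) by 160 mm (y). Origin: centre of its underside, on the bench; z up. A steel core tube with red end caps, 60 mm thick, 208 mm long, lies in it along x, its top at z = 75 mm. Two upright cheeks, silver with yellow outer plates, 70 mm wide (x), stand at the +y and -y sides, tops at z = 128 mm, inner faces at y = +-52 mm, each with a recess.
- recess_p (a point): Centre of the mouth of the blind recess in the inner face of the cradle's +y cheek, at x 0, y 52, z 100 mm of the cradle: 36 mm wide (x), 30 mm high, 10 mm deep, yellow at the bottom. With both pins at mid-recess the bar lies along the cradle's y, either way round, its origin at z = 80 mm of the cradle, foot 5 mm above the tube, each ear pushed in about 2 mm.
- recess_n (a point): The same in the -y cheek, at x 0, y -52, z 100 mm of the cradle.
- long_bar: Bystander: a similar but longer bar with blue ears, 170 mm over its pins, rigid, 84 mm tall, too long for this cradle. Origin: centre of its underside; y along the bar. Loose.
- tin: Bystander: a closed aluminium moisture tin, 68 mm in diameter, 48 mm tall. Origin: centre of its underside. Loose.
- pestle: Bystander: a wooden pestle lying along its x, about 185 mm long, 42 mm thick. Origin: underside near its middle. Loose.

How it is judged:
By the outcome, as a careful person would: the job done as asked, in the order asked, and still so for the second after the job is handed in, with the robot touching nothing.
It also fails if it takes over 38 s, if anything falls off the work surface, if the arm or the gripper's body presses on something with over 40 N, if the wrist force passes 120 N, or if a joint passes its speed limit or range.

## Working session

There is one attempt and no reset: what is moved stays moved. The work goes in short steps, Python scripts to look and compute and a tool call to move; the robot and the scene stay as the last step left them, time stands still between calls to the robot, and variables do not carry over. Pictures are saved under pics/ and viewed, at most 10 in all, crops included, and the job is handed in when it is done.

```bash
ls; mkdir -p pics
```

Run:
```python
from workcell import env
import cv2
for n in("top","side"):
    cv2.imwrite(f"pics/{n}0.png",env.grab_frame(n)); m=env.camera_model(n); print(n,{k:(v.tolist() if hasattr(v,'tolist') else v) for k,v in m.items()})
s=env.state(); print(s)
```

```text
pics
workcell.py
top {'fx': 420.67546129002227, 'fy': 420.67546129002227, 'cx': 249.13349176578575, 'cy': 189.18544967784365, 'T': [[0.023593724182558843, 0.9956150228416518, -0.0905210609262552, 457.70756300378173], [-0.9997190416604413, 0.023290730056789475, -0.004402230678937114, 81.24502166786439], [-0.0022746254034766, 0.0905994932957091, 0.9958848115589648, 1336.9981905118445], [0.0, 0.0, 0.0, 1.0]]}
side {'fx': 432.1121845235721, 'fy': 432.1121845235721, 'cx': 260.8605554334462, 'cy': 190.48598585093995, 'T': [[0.9909184726940882, 0.10229834648115921, -0.08726757004086275, 477.5212974697304], [-0.13433532258658862, 0.7247635400403567, -0.6757749863184693, -658.5558863714714], [-0.005882310700171965, 0.6813610345003529, 0.7319238615357717, 885.1405405500601], [0.0, 0.0, 0.0, 1.0]]}
{'time_s': 0.1, 'qpos': array([-7.00720418e+01,  1.83475666e+01,  8.97011492e+01, -1.15170440e-03,
        7.20426335e+01, -1.14660858e+00]), 'qvel': array([ 0.07822887, -0.10181024, -0.10484371, -0.00489967,  0.10195   ,
        0.04636161]), 'effort': array([ 1.17577474e-03, -4.13333738e+01, -2.32508934e+01,  7.30198645e-02,
        4.22195590e-02, -5.03297713e-05]), 'ee_pos': array([ 206.59150678, -536.11229732,  213.19672779]), 'ee_rot': array([-1.79908647e+02, -7.33153931e-04,  2.10749222e+01]), 'force': array([ 0.19428352, -0.01707801, -0.66059877]), 'torque': array([0.05369467, 0.02412311, 0.0103528 ]), 'gripper_force': 0.0, 'gripper_width': 91.01345843747474}
```

View pics/top0.png

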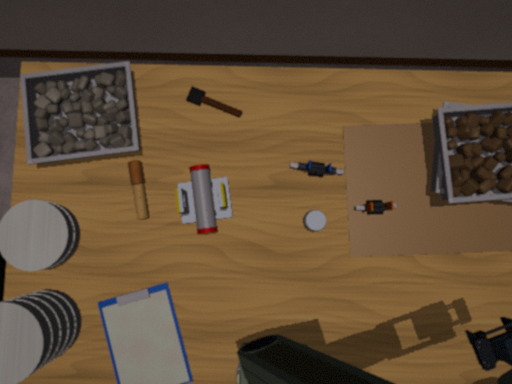

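View pics/side0.png

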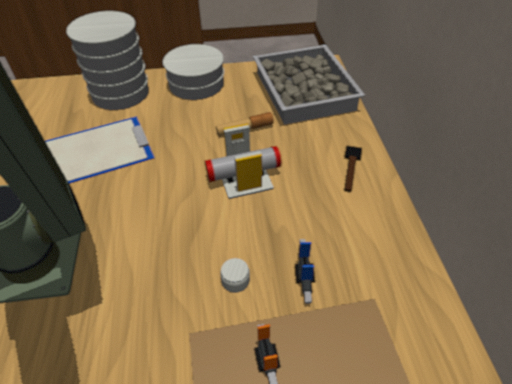

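The top view shows the keeper near (376,207), the long bar near (318,169), the tin at (316,220), the cradle near (204,199) and the pestle near (139,190). In the side view the keeper is at (267,350) and the cradle at (245,165). I'll enlarge the keeper and cradle.

Run:
```python
import cv2,numpy as np
t=cv2.imread("pics/top0.png");s=cv2.imread("pics/side0.png")
def c(im,u,v,w,h,k): return cv2.resize(im[v:v+h,u:u+w],None,fx=k,fy=k,interpolation=cv2.INTER_CUBIC)
# keeper top: origin (350,190) 50x37 x8 ; cradle top origin (167,160) 80x60 x5
A=c(t,350,190,50,37,8);B=c(t,167,160,80,60,5)
C=c(s,240,315,50,37,8)
D=c(s,195,110,100,75,4)
o=np.zeros((600,800,3),np.uint8)
o[:296,:400]=A;o[:300,400:]=B
o[300:596,:400]=C if C.shape[0]==296 else 0;o[300:,400:]=D
cv2.imwrite("pics/z0.png",o)
```

```text
(no output)
```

View pics/z0.png

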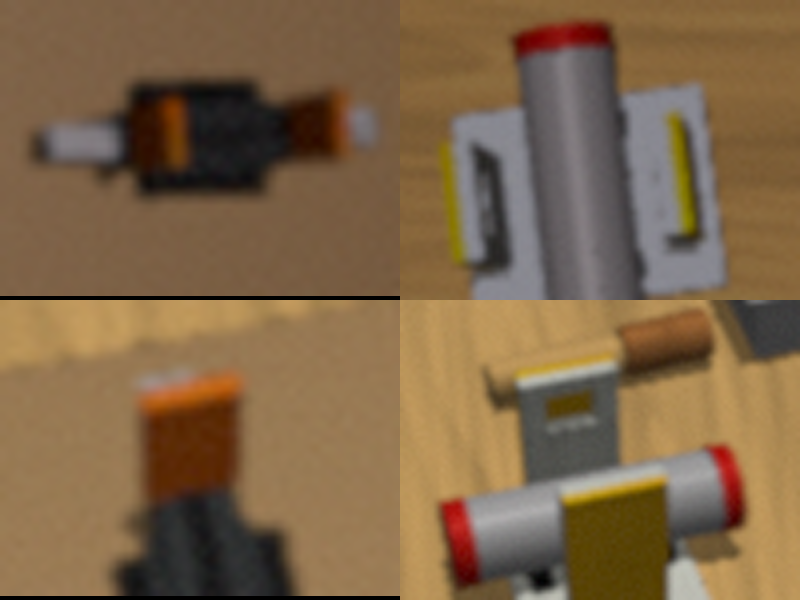

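The crops show the keeper's ear tops at crop (176,132) and (342,125). They also show the tube cap corners, the base-plate corners, and the inner top edges of the cheeks with the recess. I'll fit both poses from these.

Create h.py:
```python
import numpy as np
from workcell import env
from scipy.optimize import least_squares
M={n:env.camera_model(n) for n in("top","side")}
def proj(n,P):
    m=M[n];T=np.array(m["T"]);p=(np.atleast_2d(P)-T[:3,3])@T[:3,:3]
    return np.c_[m["cx"]+m["fx"]*p[:,0]/-p[:,2], m["cy"]+m["fy"]*p[:,1]/p[:,2]]
def W(q,P):
    a=np.radians(q[2]);c,s=np.cos(a),np.sin(a)
    return np.array(P,float)@np.array([[c,s,0],[-s,c,0],[0,0,1]])+[q[0],q[1],0]
def fit(obs,q0):
    def r(q): return np.concatenate([(proj(n,W(q,[P]))-[u]).ravel() for n,P,u in obs])
    s=least_squares(r,q0,loss="soft_l1",x_scale=[10,10,1]);return s.x,r(s.x).reshape(-1,2)
def cr(u0,v0,k,ox=0,oy=0): return lambda x,y:((u0+(x-ox+.5)/k-.5),(v0+(y-oy+.5)/k-.5))
```

Run:
```python
from h import *
A=cr(350,190,8);B=cr(167,160,5,400,0);C=cr(240,315,8,0,300);D=cr(195,110,4,400,300)
np.set_printoptions(precision=2,suppress=True)
k=[("top",(0,31,84),A(176,132)),("top",(0,-31,84),A(342,125)),
 ("side",(-13,34,84),C(137,384)),("side",(13,34,84),C(242,374))]
# far ear in side view = ?
for nm,o,q in(("keep top",k[:2],[430,-300,0]),):
    x,r=fit(o,q);print(nm,x,r.tolist())
    print(proj("side",W(x,[(13,34,84),(-13,34,84),(13,-34,84),(-13,-34,84)])), C(137,384),C(242,374))
c=[("top",(104,30,45),B(517,38)),("top",(104,-30,45),B(610,25)),
("top",(65,80,8),B(452,117)),("top",(65,-80,8),B(703,85)),("top",(-65,-80,8),B(727,287)),
("top",(35,52,128),B(473,143)),("top",(-35,52,128),B(484,264)),
("side",(-35,52,128),D(518,388)),("side",(35,52,128),D(617,372)),
("side",(-18,52,115),D(546,393)),("side",(18,52,115),D(592,386))]
x,r=fit(c,[430,220,0]);print(x);print(r)
x,r=fit(c[:7],[430,220,0]);print("top",x)
x,r=fit(c[7:],[430,220,0]);print("side",x)
```

```text
keep top [ 531.7  -309.78    3.76] [[-0.019948900813574255, 0.0013668576401357768], [0.019948180705455343, -0.001456520756704549]]
[[269.75 323.1 ]
 [256.8  325.61]
 [277.51 356.71]
 [263.86 359.51]] (256.6875, 325.0625) (269.8125, 323.8125)
[540.46 227.49   8.75]
[[-0.38  0.18]
 [ 0.24  0.3 ]
 [ 0.09  0.11]
 [-0.15  0.06]
 [ 0.16  0.26]
 [-0.48 -0.45]
 [ 0.1  -0.59]
 [ 0.11 -0.09]
 [-0.05 -0.77]
 [-0.6   1.19]
 [ 0.45  0.53]]
top [540.42 227.22   8.88]
side [538.76 228.16   6.75]
```

Both cameras agree: the cradle is at (540.3, 227.4), yaw 8.8°, and the keeper at (531.8, -309.8), yaw 3.8°. I'll move above the keeper.

Request:
nudge_tcp:
  rows: {"motion": [[0,0,0,0,0,8.5],[0,0,0,0,0,8.5],[42,-25,0,0,0,0],[42,-25,0,0,0,0],[42,-25,0,0,0,0],[42,-25,0,0,0,0],[42,-25,0,0,0,0],[42,-25,0,0,0,0]]}
  jaw: 91
  force: 20

```text
time_s: 0.9
ee_pos: [448.7, -367.5, 213.6]
ee_rot: [-180.0, 0.0, 4.1]
force: [0.2, -0.6, 0.6]
gripper_width: 91.1
gripper_force: 0.0
```

Request:
nudge_tcp:
  rows: {"motion": [[42,-25,0,0,0,0],[42,-25,0,0,0,0],[0,0,0,0,0,0],[0,0,0,0,0,0]]}

```text
time_s: 1.3
ee_pos: [527.9, -312.4, 213.2]
ee_rot: [-180.0, 0.1, 4.2]
force: [-0.4, 0.4, -0.2]
gripper_width: 91.5
gripper_force: 0.0
```

Add to h.py:
```python
from scipy.spatial.transform import Rotation as Ro
def togo(x,y,z,yaw):
    s=env.state();R=Ro.from_euler("xyz",s["ee_rot"],degrees=True);G=Ro.from_euler("xyz",[180,0,yaw],degrees=True)
    print("t",s["time_s"],"d",np.round(R.inv().apply(np.array([x,y,z])-s["ee_pos"]),1),"rot",np.round((R.inv()*G).as_rotvec(degrees=True),2),"w",s["gripper_width"],s["gripper_force"],s["force"].round(1))
```

```bash
python3 -c "
from h import *
togo(531.8,-309.8,50,3.8)"
```

```text
t 1.3 d [  4.3  -2.2 163.1] rot [-0.02  0.1   0.41] w 91.45174434686365 0.0 [-0.4  0.4 -0.2]
```

Request:
nudge_tcp:
  rows: {"motion": [[4.3,-2.2,0,0,0,0.4],[0,0,45,0,0,0],[0,0,45,0,0,0],[0,0,40,0,0,0],[0,0,20,0,0,0],[0,0,13,0,0,0],[0,0,0,0,0,0],[0,0,0,0,0,0]]}

```text
time_s: 2.1
ee_pos: [532.2, -311.7, 52.1]
ee_rot: [179.9, -0.1, 3.6]
force: [-0.1, -0.5, 0.5]
gripper_width: 90.9
gripper_force: 0.0
```

Run:
```python
from h import *
import cv2
togo(531.8,-309.8,50,3.8)
s=env.grab_frame("side");t=env.grab_frame("top")
f=lambda im,u,v:cv2.resize(im[v:v+75,u:u+100],None,fx=4,fy=4,interpolation=cv2.INTER_CUBIC)
cv2.imwrite("pics/z1.png",np.hstack([f(s,215,295),f(t,330,165)]))
```

```text
t 2.1 d [-0.3 -1.9  2.1] rot [ 0.07 -0.1  -0.19] w 90.90389394787036 0.0 [-0.1 -0.5  0.5]
```

View pics/z1.png

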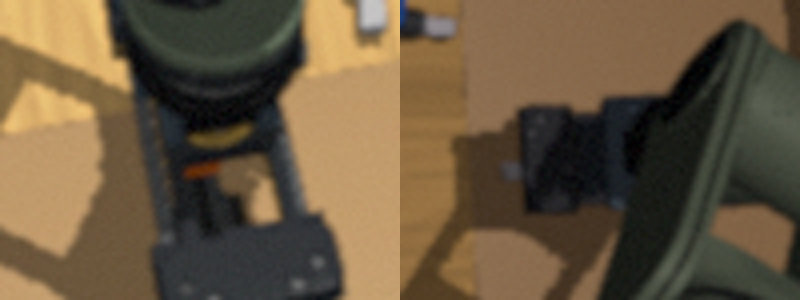

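The picture shows the ears between the fingers, consistent with the fit (far ear at crop (200,170)). Now I'll pinch.

Request:
nudge_tcp:
  rows: {"motion": [[0,-1.5,0,0,0,0],[0,0,0,0,0,0],[0,0,0,0,0,0],[0,0,0,0,0,0],[0,0,0,0,0,0],[0,0,0,0,0,0],[0,0,0,0,0,0],[0,0,0,0,0,0]]}
  jaw: 20
  force: 22

```text
time_s: 3.0
ee_pos: [532.0, -309.4, 51.5]
ee_rot: [180.0, -0.0, 3.7]
force: [-1.5, 2.7, 8.7]
gripper_width: 30.0
gripper_force: 12.5
```

Request:
nudge_tcp:
  rows: {"motion": [[0,0,0,0,0,0],[0,0,0,0,0,0],[0,0,0,0,0,0]]}

```text
time_s: 3.3
ee_pos: [532.0, -309.2, 51.7]
ee_rot: [180.0, -0.0, 3.7]
force: [-1.1, 1.2, 6.5]
gripper_width: 28.8
gripper_force: 22.0
```

```bash
python3 -c "
from h import *
togo(531.8,-309.8,50,3.8)"
```

```text
t 3.3 d [-0.3  0.6  1.7] rot [ 0.01 -0.04 -0.13] w 28.751436553841618 22.01839506626129 [-1.1  1.2  6.5]
```

Request:
nudge_tcp:
  rows: {"motion": [[0,0,-10,0,0,0],[0,0,-25,0,0,0],[0,0,-30,0,0,0],[0,0,-30,0,0,0],[0,0,-30,0,0,0],[0,0,-30,0,0,0],[0,0,-15,0,0,0],[0,0,0,0,0,0]]}

```text
time_s: 4.1
ee_pos: [532.6, -309.7, 223.2]
ee_rot: [179.9, -0.2, 3.7]
force: [-0.6, -0.1, -3.2]
gripper_width: 28.5
gripper_force: 22.0
```

Run:
```python
from h import *
import cv2
togo(540.3,227.4,221,8.8)
s=env.grab_frame("side")
cv2.imwrite("pics/z2.png",cv2.resize(s[180:380,180:380],None,fx=3,fy=3,interpolation=cv2.INTER_CUBIC))
```

```text
t 4.1 d [  42.1 -535.5    1. ] rot [ 0.15 -0.2  -5.13] w 28.510104159529885 21.98639005422592 [-0.6 -0.1 -3.2]
```

View pics/z2.png

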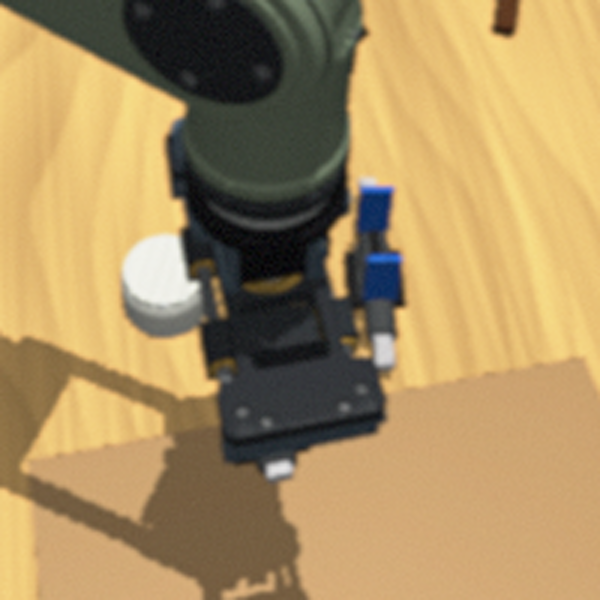

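The keeper is held with its near pin visible at crop (280,467). I'll carry it over.

Request:
nudge_tcp:
  rows: {"motion": [[2,-20,0,0,0,0],[3,-40,0,0,0,0],[3.5,-45,0,0,0,0],[3.5,-45,0,0,0,0],[3.5,-45,0,0,0,0],[3.5,-45,0,0,0,0],[3.5,-45,0,0,0,0],[3.5,-45,0,0,0,0]]}

```text
time_s: 4.95
ee_pos: [534.6, 24.5, 219.1]
ee_rot: [-180.0, 0.2, 3.7]
force: [0.2, -0.2, -3.7]
gripper_width: 28.8
gripper_force: 22.0
```

Request:
nudge_tcp:
  rows: {"motion": [[3.5,-45,0,0,0,0],[3.5,-45,0,0,0,0],[3.5,-45,0,0,0,0],[3,-40,0,0,0,0],[2,-30,0,0,0,0],[0,0,0,0,0,-5],[0,0,0,0,0,0],[0,0,0,0,0,0]]}

```text
time_s: 5.75
ee_pos: [537.7, 227.3, 219.6]
ee_rot: [180.0, 0.2, 8.6]
force: [0.2, -0.8, -2.5]
gripper_width: 28.8
gripper_force: 22.0
```

Run:
```python
from h import *
import cv2
togo(540.3,227.4,221,8.8)
s=env.grab_frame("side");t=env.grab_frame("top")
f=lambda im,u,v:cv2.resize(im[v:v+100,u:u+80],None,fx=5,fy=5,interpolation=cv2.INTER_CUBIC)
cv2.imwrite("pics/z3.png",np.hstack([f(s,205,90),f(t,165,150)]))
e=env.state()["ee_pos"];q=[e[0],e[1],8.7]; z0=e[2]-51.7
print(proj("side",W(q,[(0,-45,20+z0),(7,-45,15+z0),(-7,-45,15+z0),(23,-25,z0),(-23,-25,z0)])))
```

```text
t 5.75 d [ 2.6  0.3 -1.5] rot [ 0.04  0.17 -0.2 ] w 28.75874547010603 21.98688715696335 [ 0.2 -0.8 -2.5]
[[244.16803351 133.97750363]
 [246.92041871 135.00235658]
 [241.54483133 136.04123597]
 [251.04619998 133.57281224]
 [233.75175622 136.91016528]]
```

View pics/z3.png

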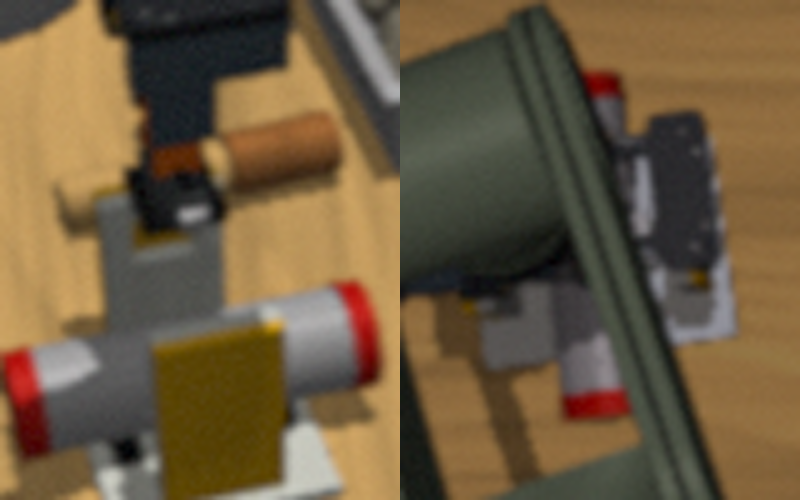

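The keeper sits level above the cradle (pin at crop (193,213) against a predicted (195,220)), so I'll lower it.

Request:
nudge_tcp:
  rows: {"motion": [[3,0,0,0,0,0],[0,0,25,0,0,0],[0,0,25,0,0,0],[0,0,15,0,0,0],[0,0,0,0,0,0],[0,0,0,0,0,0]]}

```text
time_s: 6.45
ee_pos: [542.4, 227.6, 156.4]
ee_rot: [-180.0, -0.0, 8.6]
force: [0.5, 0.7, -3.2]
gripper_width: 28.9
gripper_force: 22.0
```

Request:
nudge_tcp:
  rows: {"motion": [[0,0,10,0,0,0],[0,0,8,0,0,0],[0,0,3,0,0,0],[0,0,0,0,0,0],[0,0,0,0,0,0],[0,0,0,0,0,0]]}

```text
time_s: 7.05
ee_pos: [542.1, 227.9, 135.3]
ee_rot: [-180.0, -0.0, 8.7]
force: [-0.3, -0.1, -3.7]
gripper_width: 28.9
gripper_force: 22.0
```

Run:
```python
from h import *
import cv2
togo(540.3,227.4,132,8.8)
s=env.grab_frame("side")
cv2.imwrite("pics/z4.png",cv2.resize(s[90:190,200:300],None,fx=5,fy=5,interpolation=cv2.INTER_CUBIC))
```

```text
t 7.05 d [-1.9  0.2  3.3] rot [-0.   -0.04 -0.12] w 28.858512323358134 21.986830830574036 [-0.3 -0.1 -3.7]
```

View pics/z4.png

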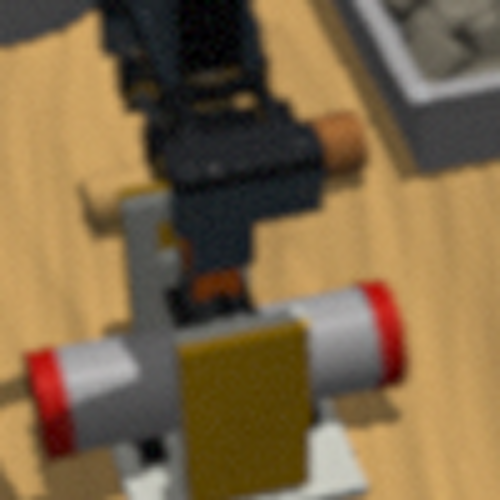

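The bar is between the cheeks, with the ear at crop (215,285). I'll lower it the last 3 mm and release.

Request:
nudge_tcp:
  rows: {"motion": [[-1,0,3,0,0,0],[0,0,0,0,0,0],[0,0,0,0,0,0]]}

```text
time_s: 7.4
ee_pos: [540.7, 227.6, 131.8]
ee_rot: [180.0, 0.0, 8.7]
force: [0.9, -0.2, -3.7]
gripper_width: 28.9
gripper_force: 22.0
```

Request:
nudge_tcp:
  rows: {"motion": [[0,0,0,0,0,0],[0,0,0,0,0,0],[0,0,0,0,0,0],[0,0,0,0,0,0],[0,0,0,0,0,0]]}
  jaw: 80

```text
time_s: 7.9
ee_pos: [541.1, 228.4, 132.3]
ee_rot: [-179.9, -0.1, 8.6]
force: [-1.7, 1.0, 0.3]
gripper_width: 66.0
gripper_force: 0.0
```

Request:
nudge_tcp:
  rows: {"motion": [[0,0,0,0,0,0],[0,0,0,0,0,0],[0,0,0,0,0,0]]}

```text
time_s: 8.2
ee_pos: [541.1, 227.6, 132.3]
ee_rot: [180.0, -0.0, 8.7]
force: [0.2, 0.4, 0.6]
gripper_width: 79.7
gripper_force: 0.0
```

Released with no residual force. I'll retreat upward, move aside and look.

Request:
nudge_tcp:
  rows: {"motion": [[0,0,-15,0,0,0],[0,0,-30,0,0,0],[0,0,-40,0,0,0],[0,0,-40,0,0,0],[0,40,0,0,0,0],[0,45,0,0,0,0],[0,45,0,0,0,0],[0,45,0,0,0,0]]}

```text
time_s: 9.0
ee_pos: [567.3, 53.1, 257.3]
ee_rot: [180.0, -0.0, 8.7]
force: [0.5, -0.4, -0.9]
gripper_width: 79.9
gripper_force: 0.0
```

Request:
nudge_tcp:
  rows: {"motion": [[0,45,0,0,0,0],[0,45,0,0,0,0],[0,45,0,0,0,0],[-10,45,0,0,0,0],[0,30,0,0,0,0],[0,0,0,0,0,0],[0,0,0,0,0,0]]}

```text
time_s: 9.7
ee_pos: [588.9, -154.8, 256.8]
ee_rot: [-180.0, 0.0, 8.6]
force: [0.2, 0.8, 1.2]
gripper_width: 80.1
gripper_force: 0.0
```

Run:
```python
from h import *
import cv2
s=env.grab_frame("side");t=env.grab_frame("top")
f=lambda im,u,v:cv2.resize(im[v:v+75,u:u+70],None,fx=5.7,fy=5.7,interpolation=cv2.INTER_CUBIC)
cv2.imwrite("pics/z5.png",np.hstack([f(s,210,115),f(t,170,160)]))
for z in(75,80): print(z,[proj(n,W([540.3,227.4,8.8],[(0,29,84+z),(0,-29,84+z)])).round(1).tolist() for n in("top","side")])
```

```text
75 [[[188.5, 198.0], [209.0, 195.4]], [[238.1, 125.3], [243.7, 138.8]]]
80 [[[188.2, 197.9], [208.8, 195.2]], [[238.0, 123.9], [243.7, 137.4]]]
```

View pics/z5.png

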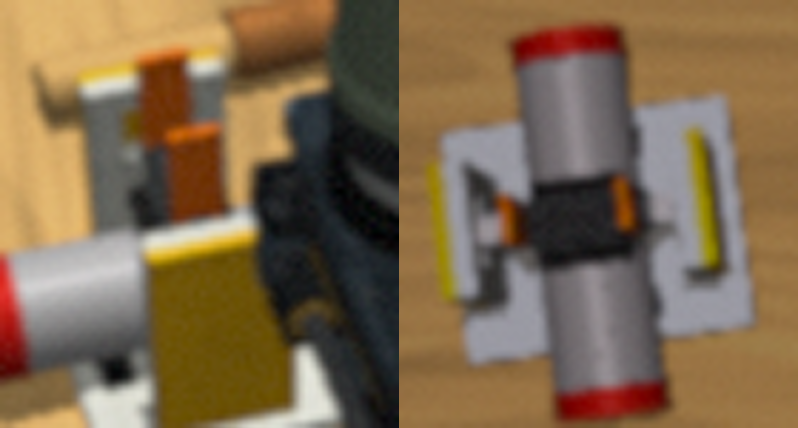

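The keeper lies across the tube with its ears up. The ear tops are at top-view crop (510,220) and (625,203), about 20.3 px apart where the sprung-out seated pose predicts 20.6. Both pins run into the cheeks.

```bash
python3 -c "
from workcell import env
print(env.job_done())"
```

```text
the job is handed in; nothing more can be done
None
```

The orange-eared keeper bar is across the tube with its ears up; the last pictures show both pins sprung out into the cheek recesses, the long bar, tin and pestle were not touched, and the job was handed in at about 10 s (the verdict was not shown).

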